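# Refit the washing machine's programme knob

## Robot

A 6-joint arm with a two-finger parallel gripper is mounted at the origin on the work surface. World frame = base frame: x ahead of the robot, y to its left, z up, the work surface at z = 0. Lengths are in m, angles in degrees, forces in N, time in s.
With the tool pointing down it reaches from about 0.4 to 0.825 m from the base axis. Payload 7 kg.
Tool frame: the origin (TCP) lies midway between the tips of the shut fingers; the grasp point (between the pads) lies 19 mm behind it; z points along the fingers, y is the line along which they close (so a half turn about z gives the same grasp; the last joint's range is limited). The gripper opens to 88 mm and grips with 3 to 60 N. Pads are 19 mm wide; open, the fingers measure 130 mm over their backs; the gripper's body (78 mm by 193 mm) begins 47 mm behind the grasp point.
Start: joints at [-49.211, 20.546, 0.682, 0, -70.136, -16.507], TCP at [0.278, -0.615, 0.227] pointing down, gripper open.
Joint ranges: [-176.03, 176.03], [-82.01, 121.73], [-58.28, 71.71], [-173.87, 95.51], [-174.79, -0.11], [-173.66, 173.66]. Speed limits (degrees/s): [136.94, 136.94, 172.46, 180, 180, 180].

## Interface

Orientations are given as [roll, pitch, yaw] about the fixed x, y, z axes, in that order (R = Rz(yaw) Ry(pitch) Rx(roll)).
In Python, from plant import ctrl gives the robot as it stands. The module is installed in compiled form; this text tells all that it offers.
- The arm moves only by the tool send_rows, never from a script. Its argument "plan" is a list that holds one entry, the list of rows, each a list of 6 numbers: the shift along the tool's x, y, z in cm, then the turn, a rotation vector about the tool's x, y, z in degrees. A call has 1 to 8 rows; each row is the pose to reach, as a shift and turn from the pose commanded when the call began, along the tool's axes at that moment; what a row does not reach only later rows make up. A row lasts 1/12 s, in which the tool goes at most 41.7 mm and 7.16 degrees, less where a joint would pass 70% of its speed; a pose out of reach is approached as far as the arm can. A call with a gripper value outside its range is refused whole. "fingers" is the opening, from 0 (shut) to 1 (fully open), set as the call begins (left out, the last holds). The fingers move at their own pace and stop on an object; the grip force is fixed at half the most. Time passes only in rows, so rows that repeat a pose let the fingers close. It gives the time, the measured TCP pose, the force, the opening and the grip force at its end, in the units of the state.
- ctrl.get_obs(): the state, without advancing time (a new reading comes with each control period).
- ctrl.snapshot(name): name is "scene" or "side" or "wrist"; returns a dict with "img" (480x640x3 uint8, red, green, blue), "K" (3x3 intrinsics, pixels), "pose" (4x4, takes a point from camera to world coordinates). Camera axes: x right, y down, z forward; pixel columns grow to the right and rows downward; lengths in m; the calibration is good to about 2 mm. A picture is of the moment at which its call begins. There is no depth.
- ctrl.close_job(): hands the job in; it is judged then, once.
The state is a dict: "clock": time; "joint_pos": joint angles; "qvel": joint speeds; "tau": joint torques, N m; "tool_pos": TCP position; "orientation": TCP orientation; "force": force on the tool from outside, world axes, zero at the start; "moment": the same for the moment, N m; "opening": finger opening in m; "gripper_force": force on a finger pad.
Only numpy, scipy, OpenCV 4.12 (cv2) and the standard library are available. Lean on these libraries where they do the work, as an engineer would, in place of code of your own. Each camera call takes 0.05 s, during which the arm holds its last target. There are 200 camera calls.

## Task

The washing machine's front panel lies face up after a repair. Put its loose round programme knob back on the D-shaped spindle: feel for the flat and press the knob on until it snaps fully home, gently, as the circuit board sits right behind: never lean on knob, spindle or panel with more than about 12 N. Then turn the knob until its pointer stands at the long off mark, let go, and leave everything else on the worktop where it is.

Things in the scene. Friction and masses are not known exactly. Their poses are not given: they have to be found in the camera images.
- knob: the loose programme knob: a white cylinder with a metal core and a finely ribbed side, 46 mm across and 25 mm tall, about 150 g, lying right way up on the worktop. Origin: centre of its underside; z up; its x axis points along the grey pointer line on its top. It can be gripped by the rim in any direction
- knob_pointer (a point): the outer end of the knob's pointer line: on the knob's top face, 21 mm from its axis along +x, 25 mm above its underside
- knob_bore (a point): mouth of the knob's bore, in the middle of its underside (same point and axes as the knob). The first 3 mm are round, 17 mm across, with a 2.5 mm lead-in at 45 degrees; then it is D-shaped to 13 mm depth, its flat square-edged, on the pointer's side (+x), 4.4 mm from the axis. So the spindle has about 0.5 mm of room and enters only within 0.2 to 0.4 rad of its flat
- panel: the machine's white front panel, lying flat and fixed on the worktop, 595 mm long (its y), 120 mm wide (its x), its face level and 50 mm above the worktop. Origin: centre of its underside; x points to its upper edge, y to the end with the open drawer slot; a dark display and keys lie on the -y half, flush to within 3 mm
- dial (a point): the point on the panel's face on the spindle's axis, 30 mm from the panel's middle towards the drawer slot; axes as the panel's, z up. A ring of short marks surrounds it. The knob is home when its underside is 2.5 mm above this point, centred on it
- off_mark (a point): middle of the one long, thick mark of the dial's ring: off. It lies on the face, 34.5 mm from the dial point along the panel's +x
- spindle_end (a point): top of the grey D spindle, 15.5 mm above the face on its axis: 16 mm diameter, flat 4 mm from the axis. Axes are the panel's and do not turn with it. The middle of its flat was left 0.4 to 2.45 rad (23 to 140 degrees) clockwise of the off mark, seen from above; this angle is not measured. It turns with 0.015 N m and stays where it is left; the fitted knob has 0.1 to 0.2 rad of play on it
- board (a joint): how far the selector behind the panel, spindle and all, is pressed down against its springy circuit board, in m: 0 at rest, 0.001 for every 10 N of push on the spindle. The board breaks beyond 0.0014 (14 N). Better felt as force than read
- snap_level (a point): point on the axis 8 mm above the face. A knob that misses the flat stops 11 to 13.5 mm above the face; turned there under 3 to 6 N it leaves the spindle still, and its lead-in centres it, the better if borne 1 to 2 N towards the pointer. Once the flats match it drops to about this level, where a sprung nose takes 6 to 10 N to pass (if more, turn on a little); then it snaps home
- filter_cap: bystander: white drain filter cap, a disc 58 mm across and 12 mm thick with a bar grip 46 by 11 mm on top, 30 mm tall in all; origin under its centre
- tape_roll: bystander: black roll of tape lying flat, 64 mm across, 40 mm hole, 19 mm tall; origin under its centre
- screwdriver: bystander: red-handled screwdriver, 200 mm long, lying along its x, tip to +x; origin under its middle
- drawer: bystander: the white detergent drawer, an open tray about 240 by 175 mm, 72 mm tall; origin under the tray's centre
- detergent: bystander: white bottle with a blue cap, 72 mm across, 200 mm tall; origin under its centre
- mug: bystander: white mug, 80 mm across, 90 mm tall, handle on +y; origin under its centre
- softener: bystander: white bottle with a grey cap, 66 mm across, 170 mm tall; origin under its centre
Not all that is in view belongs to the job. Leave any pink or purple look-alike of the knob alone.

How it is judged:
By the outcome, as a careful person would: the job done as asked, in the order asked, and still so for the second after the job is handed in, with the robot touching nothing.
It also fails if it takes over 72 s, if anything falls off the work surface, if the arm or the gripper's body presses on something with over 40 N, if the wrist force passes 120 N, or if a joint passes its speed limit or range.

## Working session

There is one attempt and no reset: what is moved stays moved. The work goes in short steps, Python scripts to look and compute and a tool call to move; the robot and the scene stay as the last step left them, time stands still between calls to the robot, and variables do not carry over. Pictures are saved under pics/ and viewed, at most 10 in all, crops included, and the job is handed in when it is done.

Besides the shell and the picture viewer there is one more tool, called after "Emit:" by a JSON object that holds its "op" and its "data". send_rows: Moves the arm, as the interface text tells. Its arguments: {"type":"object","properties":{"plan":{"type":"array","items":{"type":"array","items":{"type":"array","items":{"type":"number"}}}},"fingers":{"type":"number"}},"required":["plan"]}

```bash
mkdir -p pics; python3 - <<'E'
from plant import ctrl
import cv2,pickle,numpy as np
for n in ["scene","side","wrist"]:
    s=ctrl.snapshot(n); pickle.dump(s,open(f"pics/{n}0.pkl","wb")); cv2.imwrite(f"pics/{n}0.png",s["img"][:,:,::-1]); print(n,s["K"].round(1).tolist(),s["pose"].round(3).tolist())
print(ctrl.get_obs())
E
```

```text
scene [[459.3, 0.0, 317.9], [0.0, 459.3, 237.3], [0.0, 0.0, 1.0]] [[0.749, 0.375, -0.547, 1.22], [0.663, -0.406, 0.629, -0.757], [0.014, -0.833, -0.553, 0.729], [0.0, 0.0, 0.0, 1.0]]
side [[622.1, 0.0, 335.3], [0.0, 622.1, 230.4], [0.0, 0.0, 1.0]] [[-0.744, -0.476, 0.47, -0.245], [-0.668, 0.52, -0.532, 0.914], [0.009, -0.709, -0.705, 1.288], [0.0, 0.0, 0.0, 1.0]]
wrist [[405.3, 0.0, 320.6], [0.0, 405.3, 235.2], [0.0, 0.0, 1.0]] [[-0.41, 0.879, 0.243, 0.212], [0.912, 0.395, 0.111, -0.645], [0.002, 0.267, -0.964, 0.385], [0.0, 0.0, 0.0, 1.0]]
{'clock': 0.15, 'joint_pos': array([-4.92124753e+01,  2.05823829e+01,  6.46597676e-01, -1.43308547e-02,
       -7.01338008e+01, -1.65063519e+01]), 'qvel': array([ 0.05942691, -0.15938486,  0.17672401,  0.06021411, -0.04336653,
       -0.09680892]), 'tau': array([-9.59678050e-05, -5.83276176e+01,  2.93292296e+01,  7.00111896e+00,
        8.85341142e-03, -9.65358959e-05]), 'tool_pos': array([ 0.2773992 , -0.61498171,  0.22584047]), 'orientation': array([ 1.79929454e+02, -6.85416404e-03, -1.55723701e+02]), 'force': array([-0.35890544, -0.18256994, -0.30779249]), 'moment': array([-0.03290703, -0.03914853,  0.02401599]), 'gripper_force': 0.0, 'opening': 0.0877125102805504}
```

View pics/scene0.png

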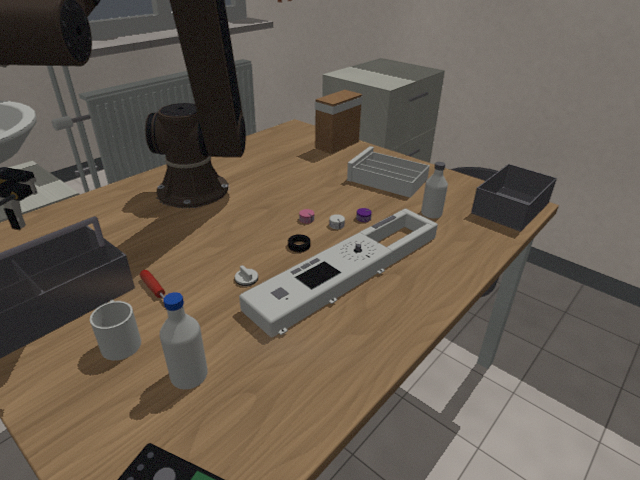

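View pics/side0.png

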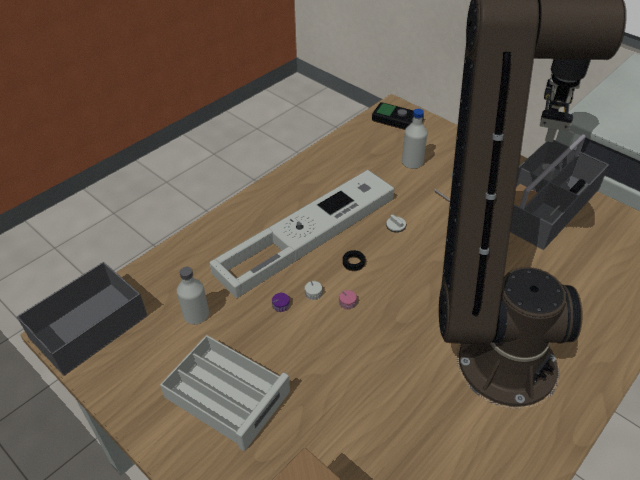

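Look-alikes (scene / side pixels):
- White knob: (337,222) / (313,290).
- Pink look-alike: (307,216) / (348,299).
- Purple look-alike: (364,214) / (282,301).
- White filter cap with bar: (247,277) / (396,223).

I choose the white one. The dial spindle is at about (358,248) / (298,226). Next I'll check the choice in a close crop and measure.

```bash
cat > h.py <<'E'
import numpy as np,cv2,pickle
def ray(s,uv):
    d=s["pose"][:3,:3]@np.linalg.inv(s["K"])@np.array([uv[0],uv[1],1.]); return s["pose"][:3,3],d
def onz(s,uv,z):
    o,d=ray(s,uv); return o+d*(z-o[2])/d[2]
def proj(s,p):
    c=s["pose"][:3,:3].T@(np.asarray(p)-s["pose"][:3,3]); q=s["K"]@c; return q[:2]/q[2]
def tri(a,ua,b,ub):
    oa,da=ray(a,ua);ob,db=ray(b,ub); t=np.linalg.lstsq(np.c_[da,-db],ob-oa,rcond=None)[0]
    return (oa+da*t[0]+ob+db*t[1])/2, np.linalg.norm(oa+da*t[0]-ob-db*t[1])
E
python3 - <<'E'
from h import *
S={n:pickle.load(open(f"pics/{n}0.pkl","rb")) for n in["scene","side"]}
A,B=S["scene"],S["side"]
print(tri(A,(337,219),B,(313,287)),onz(A,(337,219),.025),onz(B,(313,287),.025))
print(tri(A,(358,246),B,(298,224)),onz(A,(358,246),.0655),onz(B,(298,224),.0655))
def crop(s,c,w=80,h=60,f=5): 
    x,y=c[0]-w//2,c[1]-h//2; return cv2.resize(s["img"][y:y+h,x:x+w,::-1],None,fx=f,fy=f,interpolation=cv2.INTER_CUBIC)
cv2.imwrite("pics/c1.png",np.vstack([np.hstack([crop(A,(337,222)),crop(A,(358,250))]),np.hstack([crop(B,(313,290)),crop(B,(298,226))])]))
E
```

```text
(array([0.49882823, 0.1576816 , 0.02329328]), np.float64(0.00013777013161580515)) [0.50052437 0.15541901 0.025     ] [0.49787887 0.15874511 0.025     ]
(array([0.6643319 , 0.04130708, 0.0628885 ]), np.float64(0.0028550462874992527)) [0.66556291 0.03707514 0.0655    ] [0.66360803 0.0439504  0.0655    ]
```

View pics/c1.png

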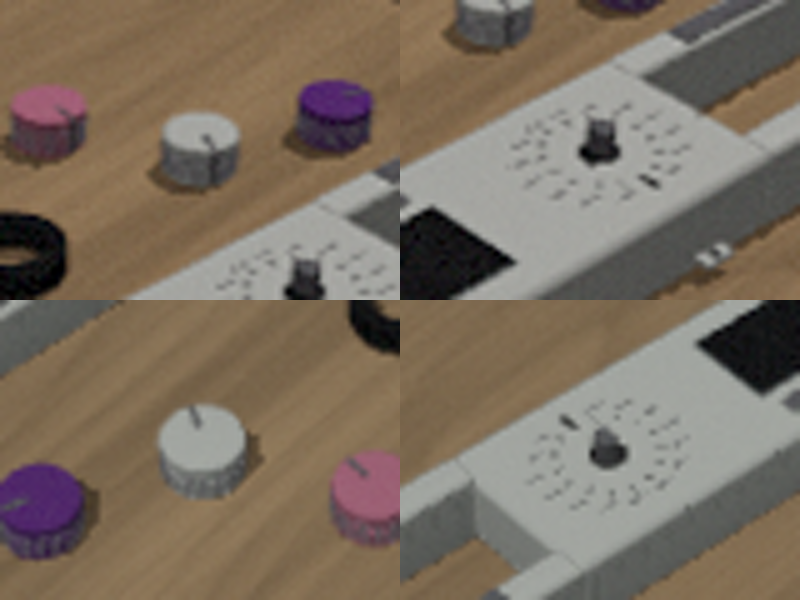

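The crop confirms it: the white knob has a grey pointer, at crop (212,145) in scene and (193,407) in side. The long off mark is at crop (650,182) / (570,423). Now I'll measure the angles.

```bash
python3 - <<'E'
from h import *
A,B=[pickle.load(open(f"pics/{n}0.pkl","rb")) for n in["scene","side"]]
def rep(n,ca,pa,cb,pb,z):
    k=tri(A,ca,B,cb)[0]; print(n,k.round(4))
    for s,c,p in((A,ca,pa),(B,cb,pb)):
        v=onz(s,p,z)-onz(s,c,z); print("  ang",np.degrees(np.arctan2(v[1],v[0])).round(1),np.hypot(*v[:2]).round(4),onz(s,c,z).round(4))
rep("knob",(337,218.6),(339.6,221.2),(313.4,286.6),(311.4,281.2),.025)
rep("spindle base/off",(358,251.3),(368,256.4),(299.6,227.5),(292,220.6),.05)
for n,a,b in(("pink",(306.8,213.4),(347.5,296)),("purple",(364.3,211),(281,299))): print(n,tri(A,a,B,b)[0].round(4))
# panel long edge direction
p=[onz(A,u,.05) for u in((246,293),(398,214))]
v=p[1]-p[0]; print("panel y dir",np.degrees(np.arctan2(v[1],v[0])))
E
```

```text
knob [0.4985 0.1572 0.0248]
  ang -22.4 0.0162 [0.4991 0.1572 0.025 ]
  ang -30.8 0.0195 [0.498 0.157 0.025]
spindle base/off [0.6645 0.0388 0.0475]
  ang -1.1 0.0322 [0.6672 0.0366 0.05  ]
  ang -8.7 0.0362 [0.6618 0.04   0.05  ]
pink [0.4115 0.1199 0.0238]
purple [0.5319 0.2453 0.0261]
panel y dir 83.67827710127808
```

Emit:
{"op": "send_rows", "data": {"plan": [[[-26, 18, -3, 0, 0, -56], [-26, 18, -3, 0, 0, -56], [-26, 18, -3, 0, 0, -56], [-26, 18, -3, 0, 0, -56], [-26, 18, -3, 0, 0, -56], [-26, 18, -3, 0, 0, -56], [-26, 18, -3, 0, 0, -56], [-26, 18, -3, 0, 0, -56]]], "fingers": 0.75}}

```text
clock: 0.82
tool_pos: [0.4419, -0.3414, 0.2571]
orientation: [-179.9, 0.0, -99.3]
force: [-0.7, -0.7, -0.3]
opening: 0.0657
gripper_force: 0.0
```

```bash
cat >> h.py <<'E'
from scipy.spatial.transform import Rotation as Ro
def rel(o,p,yaw):
    R=Ro.from_euler('xyz',o["orientation"],degrees=True); G=Ro.from_euler('xyz',[180,0,yaw],degrees=True)
    d=R.inv().apply(np.array(p)-o["tool_pos"])*100; r=(R.inv()*G).as_rotvec(degrees=True)
    print("at",o["tool_pos"].round(4),o["orientation"].round(1),"F",o["force"].round(1),"shift",d.round(2),"rot",r.round(1))
E
python3 -c "
from h import *;from plant import ctrl
o=ctrl.get_obs();rel(o,[.6645,.0385,.2],-45);print(o['joint_pos'].round(1),o['clock'])"
```

```text
at [ 0.4419 -0.3414  0.2571] [-179.9    0.   -99.3] F [-0.7 -0.7 -0.3] shift [-41.08 -15.85   5.73] rot [ -0.1  -0.  -54.3]
[-17.6   8.5 -11.5  -0.  -69.9   8.4] 0.8167
```

Emit:
{"op": "send_rows", "data": {"plan": [[[-41.1, -15.8, 2, 0, 0, -54.3], [-41.1, -15.8, 2, 0, 0, -54.3], [-41.1, -15.8, 2, 0, 0, -54.3], [-41.1, -15.8, 2, 0, 0, -54.3], [-41.1, -15.8, 2, 0, 0, -54.3], [-41.1, -15.8, 2, 0, 0, -54.3], [-41.1, -15.8, 2, 0, 0, -54.3], [-41.1, -15.8, 2, 0, 0, -54.3]]]}}

```text
clock: 1.48
tool_pos: [0.6113, -0.056, 0.2414]
orientation: [-180.0, 0.0, -45.0]
force: [-0.1, -0.8, 0.3]
opening: 0.066
gripper_force: 0.0
```

```bash
python3 -c "
from h import *;from plant import ctrl
o=ctrl.get_obs();rel(o,[.6645,.0385,.13],-45)"
```

```text
at [ 0.6113 -0.056   0.2414] [-180.    0.  -45.] F [-0.1 -0.8  0.3] shift [ -2.92 -10.44  11.14] rot [-0.  0. -0.]
```

Emit:
{"op": "send_rows", "data": {"plan": [[[-2.9, -10.4, 3, 0, 0, 0], [-2.9, -10.4, 3, 0, 0, 0], [-2.9, -10.4, 3, 0, 0, 0], [-2.9, -10.4, 8, 0, 0, 0], [-2.9, -10.4, 11, 0, 0, 0], [-2.9, -10.4, 11, 0, 0, 0], [-2.9, -10.4, 11, 0, 0, 0]]]}}

```text
clock: 2.07
tool_pos: [0.6631, 0.0351, 0.1296]
orientation: [179.7, 0.1, -45.4]
force: [0.8, 0.3, 0.8]
opening: 0.0659
gripper_force: 0.0
```

```bash
python3 - <<'E'
from plant import ctrl
from h import *
s=ctrl.snapshot("wrist"); pickle.dump(s,open("pics/w1.pkl","wb"))
u=proj(s,[.6645,.0385,.0655]); print(u,ctrl.get_obs()["tool_pos"])
x,y=[int(v) for v in u]; x0,y0=max(x-100,0),max(y-75,0); print(x0,y0)
cv2.imwrite("pics/w1.png",cv2.resize(s["img"][y0:y0+150,x0:x0+200,::-1],None,fx=4,fy=4,interpolation=cv2.INTER_CUBIC))
E
```

```text
[313.69066114 253.35605332] [0.66493991 0.03520929 0.13238807]
213 178
```

View pics/w1.png

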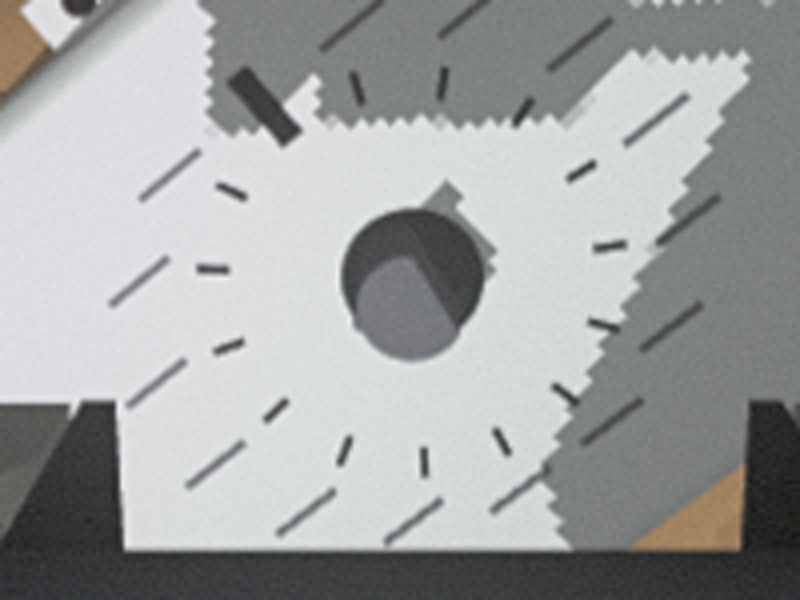

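The view shows the spindle top at crop centre (411,307), its flat edge from (408,257) to (461,325), and the off mark at (265,106).

```bash
python3 - <<'E'
from h import *
s=pickle.load(open("pics/w1.pkl","rb"))
P=lambda x,y,z:onz(s,(213+x/4,178+y/4),z)
c=P(411,307,.0655);a=P(408,257,.0655);b=P(461,325,.0655);print("spindle",c,"chord",np.linalg.norm(a-b))
m=(a+b)/2-c;e=b-a
print("mid dist",np.linalg.norm(m),"dir",np.degrees(np.arctan2(m[1],m[0])),"edge normal",np.degrees(np.arctan2(e[1],e[0]))+90,np.degrees(np.arctan2(e[1],e[0]))-90)
ring=[(232,191),(213,269),(229,347),(276,410),(345,451),(424,462),(502,441),(565,394),(604,326),(610,246),(582,171),(523,111),(443,83),(358,88)]
R=np.array([P(*r,.05)[:2] for r in ring],np.float32); 
q=np.linalg.lstsq(np.c_[2*R,np.ones(len(R))],(R**2).sum(1),rcond=None)[0];print("ring centre",q[:2],"r",np.sqrt(q[2]+q[:2]@q[:2]))
o=P(265,106,.05)[:2]-q[:2];print("off",np.hypot(*o),np.degrees(np.arctan2(o[1],o[0])))
e1,e2=P(237,74,.05),P(291,140,.05);d=e1-e2;print("off mark dir",np.degrees(np.arctan2(d[1],d[0])))
E
python3 -c "
from h import *;from plant import ctrl
o=ctrl.get_obs();rel(o,[.4985,.157,.1],-45);print(o['joint_pos'].round(1))"
```

```text
spindle [0.66305156 0.03827247 0.0655    ] chord 0.012889566380259792
mid dist 0.004191594782570968 dir -100.50699084882427 edge normal 261.10891688001516 81.10891688001519
ring centre [0.66270106 0.03842235] r 0.03081821015569348
off 0.03483827365356987 -6.193926485478919
off mark dir -7.673226020907619
at [0.6649 0.0352 0.1324] [180.   -0.  -45.4] F [ 0.3 -0.2  2. ] shift [-20.36   3.3    3.23] rot [ 0.  -0.  -0.4]
[ 19.8  23.6  -7.5   0.1 -58.9  24.8]
```

Emit:
{"op": "send_rows", "data": {"plan": [[[-20.4, 3.3, 0, 0, 0, 0], [-20.4, 3.3, 0, 0, 0, 0], [-20.4, 3.3, 0, 0, 0, 0], [-20.4, 3.3, 0, 0, 0, 0], [-20.4, 3.3, 3, 0, 0, 0], [-20.4, 3.3, 3, 0, 0, 0], [-20.4, 3.3, 3, 0, 0, 0], [-20.4, 3.3, 3, 0, 0, 0]]]}}

```text
clock: 2.78
tool_pos: [0.4994, 0.1587, 0.1042]
orientation: [-179.8, -0.1, -45.3]
force: [-0.0, -0.9, 0.6]
opening: 0.0652
gripper_force: 0.0
```

```bash
python3 - <<'E'
from plant import ctrl
from h import *
s=ctrl.snapshot("wrist"); pickle.dump(s,open("pics/w2.pkl","wb"))
o=ctrl.get_obs();rel(o,[.4985,.157,.006],-45)
u=proj(s,[.4985,.157,.025]); print(u)
x,y=[int(v) for v in u]; x0,y0=max(x-80,0),max(y-60,0); print(x0,y0)
cv2.imwrite("pics/w2.png",cv2.resize(s["img"][y0:y0+120,x0:x0+160,::-1],None,fx=5,fy=5,interpolation=cv2.INTER_CUBIC))
E
```

```text
at [0.4999 0.1584 0.104 ] [-1.798e+02 -1.000e-01 -4.540e+01] F [ 0.1 -0.5  0.2] shift [-0.01  0.24  9.8 ] rot [-0.2 -0.1 -0.4]
[323.75359563 242.9571765 ]
243 182
```

View pics/w2.png

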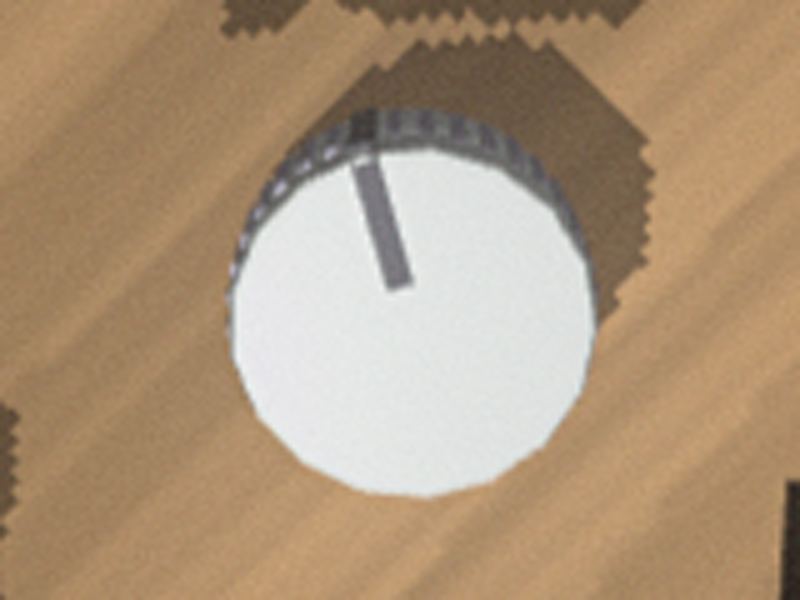

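The crop shows the knob's top face centred at (414,322), with the pointer running from (399,288) to (366,162).

```bash
python3 - <<'E'
from h import *
from plant import ctrl
s=pickle.load(open("pics/w2.pkl","rb"))
P=lambda x,y:onz(s,(243+x/5,182+y/5),.025)
c=P(414,322);a=P(399,288);b=P(366,162);d=b-a;e=b-c
print(c,np.degrees(np.arctan2(d[1],d[0])),np.degrees(np.arctan2(e[1],e[0])),np.hypot(*e[:2]),np.linalg.norm(P(232,322)-P(597,322)))
rel(ctrl.get_obs(),[c[0],c[1],.006],-45)
E
```

```text
[0.4960458  0.15768592 0.025     ] -31.19453023722529 -29.206391960914434 0.021005428219615947 0.044998874464835255
at [0.4999 0.1584 0.104 ] [-1.798e+02 -1.000e-01 -4.540e+01] F [ 0.1 -0.5  0.2] shift [-0.23  0.37  9.8 ] rot [-0.2 -0.1 -0.4]
```

Emit:
{"op": "send_rows", "data": {"plan": [[[-0.15, 0.3, 3, 0, 0, 0], [-0.15, 0.3, 6, 0, 0, 0], [-0.15, 0.3, 8.5, 0, 0, 0], [-0.15, 0.3, 9.6, 0, 0, 0], [-0.15, 0.3, 9.6, 0, 0, 0], [-0.15, 0.3, 9.6, 0, 0, 0], [-0.15, 0.3, 9.6, 0, 0, 0]]]}}

```text
clock: 3.42
tool_pos: [0.4963, 0.157, 0.0068]
orientation: [-179.9, -0.0, -45.5]
force: [-0.0, 0.3, 0.8]
opening: 0.0661
gripper_force: 0.0
```

Emit:
{"op": "send_rows", "data": {"plan": [[[0, 0, 0, 0, 0, 0], [0, 0, 0, 0, 0, 0], [0, 0, 0, 0, 0, 0], [0, 0, 0, 0, 0, 0], [0, 0, 0, 0, 0, 0], [0, 0, 0, 0, 0, 0], [0, 0, 0, 0, 0, 0], [0, 0, 0, 0, 0, 0]]], "fingers": 0.4}}

```text
clock: 4.08
tool_pos: [0.4953, 0.1572, 0.0063]
orientation: [-179.9, -0.0, -45.4]
force: [-0.9, -0.1, 7.3]
opening: 0.0451
gripper_force: 30.0
```

Emit:
{"op": "send_rows", "data": {"plan": [[[0, 0, -1, 0, 0, 0], [0, 0, -3, 0, 0, 0], [0, 0, -6, 0, 0, 0], [0, 0, -9, 0, 0, 0], [0, 0, -10.5, 0, 0, 0], [0, 0, -10.5, 0, 0, 0], [0, 0, -10.5, 0, 0, 0]]]}}

```text
clock: 4.67
tool_pos: [0.4945, 0.1569, 0.1115]
orientation: [-179.9, 0.0, -45.4]
force: [-0.1, 0.6, -2.5]
opening: 0.0453
gripper_force: 30.0
```

```bash
python3 - <<'E'
from plant import ctrl
from h import *
s=ctrl.snapshot("wrist"); pickle.dump(s,open("pics/w3.pkl","wb"))
o=ctrl.get_obs();rel(o,[.663,.0386,.11],-45+29-99)
print(o["opening"],o["force"],o["moment"])
x0,y0=243,182
cv2.imwrite("pics/w3.png",cv2.resize(s["img"][y0:y0+120,x0:x0+160,::-1],None,fx=5,fy=5,interpolation=cv2.INTER_CUBIC))
E
```

```text
at [0.4939 0.1564 0.1103] [180.    0.  -45.4] F [ 0.2 -0.1 -2.6] shift [ 2.026e+01 -3.780e+00  2.000e-02] rot [ 0.   0.  69.6]
0.04530514942187976 [ 0.1739563  -0.11662311 -2.64944847] [-0.04155406  0.19743264 -0.01174438]
```

View pics/w3.png

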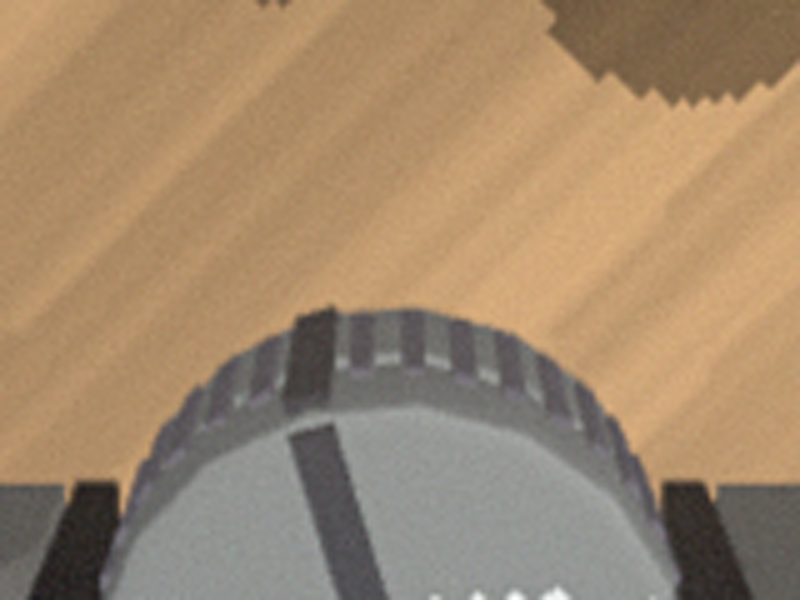

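The knob is held square, with its pointer end at crop (313,428). I'll work out where it sits in the tool frame.

```bash
python3 - <<'E'
from h import *
from plant import ctrl
s=pickle.load(open("pics/w3.pkl","rb")); o=ctrl.get_obs(); T=o["tool_pos"]; z=T[2]+.0187
P=lambda x,y:onz(s,(243+x/5,182+y/5),z)
R=Ro.from_euler('xyz',o["orientation"],degrees=True)
a=P(365,597);b=P(313,428);d=b-a;d/=np.linalg.norm(d)
print("ptr yaw",np.degrees(np.arctan2(d[1],d[0])),"centre in tool(mm)",R.inv().apply(b-.021*d-T)*1e3)
# edge points of top rim: circle fit r=23
E=np.array([P(*p)[:2] for p in((205,466),(290,414),(415,406),(525,436),(620,510))])
from scipy.optimize import least_squares
c=least_squares(lambda c:np.hypot(*(E-c).T)-.0228,T[:2]).x
print("rim centre in tool",R.inv().apply(np.r_[c,z]-T)*1e3)
e=b[:2]-c; print(np.degrees(np.arctan2(e[1],e[0])),np.hypot(*e))
# where does the wrist cam see tool vs scene dial
E
```

```text
ptr yaw -29.86328882364445 centre in tool(mm) [ -0.37130872  -0.32693907 -18.6999005 ]
rim centre in tool [ -1.08041168  -0.51153128 -18.69956615]
-30.83841557120166 0.021636628254742156
```

Emit:
{"op": "send_rows", "data": {"plan": [[[3, -0.6, 0, 0, 0, 7], [6, -1.1, 0, 0, 0, 14], [9, -1.7, 0, 0, 0, 21], [12, -2.3, 0, 0, 0, 28], [15, -2.8, 0, 0, 0, 35], [18, -3.4, 0, 0, 0, 42], [20, -3.8, 0, 0, 0, 49], [20.3, -3.8, 0, 0, 0, 56]]]}}

```text
clock: 5.38
tool_pos: [0.6655, 0.0362, 0.1075]
orientation: [179.8, -0.1, -101.9]
force: [-0.1, 0.5, -1.4]
opening: 0.0451
gripper_force: 30.0
```

```bash
python3 -c "
from h import *;from plant import ctrl
o=ctrl.get_obs();rel(o,[.663,.0381,.083],-115)"
```

```text
at [0.6655 0.0362 0.1075] [ 1.798e+02 -1.000e-01 -1.019e+02] F [-0.1  0.5 -1.4] shift [-0.14  0.28  2.46] rot [ 0.2 -0.1 13.1]
```

Emit:
{"op": "send_rows", "data": {"plan": [[[0, 0, 0, 0, 0, 7], [0, 0, 0.5, 0, 0, 13], [0, 0, 1, 0, 0, 13], [0, 0, 1.5, 0, 0, 13], [0, 0, 1.8, 0, 0, 13], [0, 0, 1.8, 0, 0, 13], [0, 0, 1.8, 0, 0, 13], [0, 0, 1.8, 0, 0, 13]]]}}

```text
clock: 6.05
tool_pos: [0.6642, 0.0389, 0.0926]
orientation: [-180.0, 0.0, -114.3]
force: [1.0, -0.1, -0.7]
opening: 0.0453
gripper_force: 30.0
```

```bash
python3 - <<'E'
from plant import ctrl
from h import *
o=ctrl.get_obs();rel(o,[.663,.0381,.0815],-115); print(o["moment"])
s=ctrl.snapshot("wrist"); pickle.dump(s,open("pics/w4.pkl","wb")); cv2.imwrite("pics/w4.png",s["img"][:,:,::-1])
E
```

```text
at [0.6642 0.0389 0.0926] [-180.     0.  -114.3] F [ 1.  -0.1 -0.7] shift [0.12 0.08 1.11] rot [-0.   0.   0.7]
[ 0.02902458  0.01268464 -0.05311638]
```

View pics/w4.png

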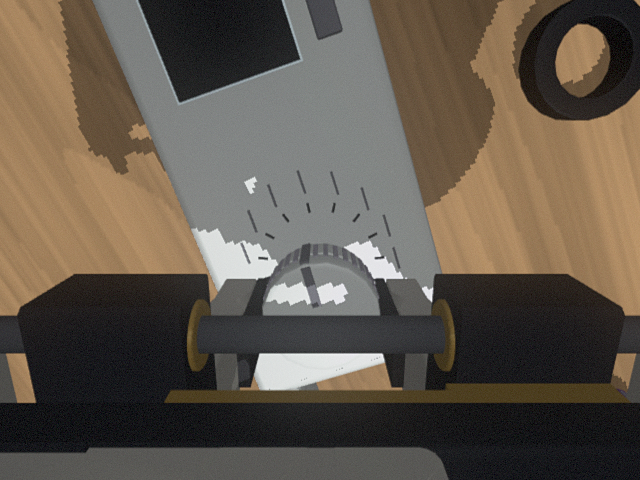

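The knob is held above the dial. Seven or eight ring marks are visible, at (264,259), (270,236), (285,218), (308,208), (333,208), (357,218), (376,235) and (378,258), so I can refine the dial centre from them.

```bash
python3 - <<'E'
from plant import ctrl
from h import *
from scipy.optimize import least_squares
s=pickle.load(open("pics/w4.pkl","rb"))
E=np.array([onz(s,p,.05)[:2] for p in((264,259),(270,236),(285,218),(308,208),(333,208),(357,218),(376,235),(378,258))])
r=least_squares(lambda c:np.hypot(*(E-c).T)-.0308,[.663,.038]); c=r.x; print(c,r.fun.round(4))
o=ctrl.get_obs(); T=o["tool_pos"]; R=Ro.from_euler('xyz',o["orientation"],degrees=True)
a=onz(s,(315,306),T[2]+.0187);b=onz(s,(306,267),T[2]+.0187);d=(b-a)/np.linalg.norm(b-a);k=b-.021*d
print("knob",k,"ptr",np.degrees(np.arctan2(d[1],d[0])),"dial in tool mm",R.inv().apply(np.r_[c,.05]-T)*1e3,"knob in tool",R.inv().apply(k-T)*1e3)
E
```

```text
[0.66325629 0.03872018] [-0.0003  0.      0.0002 -0.0001 -0.0004 -0.0003  0.0013 -0.0011]
knob [0.6648824  0.0381426  0.11147281] ptr -102.68132632760297 dial in tool mm [ 0.61952111  0.90159622 42.77227894] knob in tool [  0.45724292  -0.84230631 -18.69980033]
```

Emit:
{"op": "send_rows", "data": {"plan": [[[0.09, 0.08, 0.5, 0, 0, 0], [0.09, 0.08, 1, 0, 0, 0], [0.09, 0.08, 1.4, 0, 0, 0], [0.09, 0.08, 1.7, 0, 0, 0], [0.09, 0.08, 1.8, 0, 0, 0], [0.09, 0.08, 1.8, 0, 0, 0], [0.09, 0.08, 1.8, 0, 0, 0]]]}}

```text
clock: 6.68
tool_pos: [0.6631, 0.0382, 0.0744]
orientation: [180.0, -0.0, -114.4]
force: [0.2, 0.2, -1.2]
opening: 0.0453
gripper_force: 30.0
```

Emit:
{"op": "send_rows", "data": {"plan": [[[0, 0, 0.05, 0, 0, 0], [0, 0, 0.1, 0, 0, 0], [0, 0, 0.15, 0, 0, 0], [0, 0, 0.2, 0, 0, 0], [0, 0, 0.2, 0, 0, 0]]]}}

```text
clock: 7.1
tool_pos: [0.663, 0.0383, 0.0724]
orientation: [180.0, -0.0, -114.4]
force: [-0.2, -0.4, -1.0]
opening: 0.0451
gripper_force: 30.0
```

Emit:
{"op": "send_rows", "data": {"plan": [[[0, 0, 0.05, 0, 0, 0], [0, 0, 0.1, 0, 0, 0], [0, 0, 0.15, 0, 0, 0], [0, 0, 0.2, 0, 0, 0], [0, 0, 0.2, 0, 0, 0]]]}}

```text
clock: 7.52
tool_pos: [0.663, 0.0383, 0.0703]
orientation: [180.0, -0.0, -114.4]
force: [0.2, -0.1, -1.7]
opening: 0.045
gripper_force: 30.0
```

Emit:
{"op": "send_rows", "data": {"plan": [[[0, 0, 0.03, 0, 0, 0], [0, 0, 0.06, 0, 0, 0], [0, 0, 0.09, 0, 0, 0], [0, 0, 0.12, 0, 0, 0], [0, 0, 0.12, 0, 0, 0]]]}}

```text
clock: 7.93
tool_pos: [0.6631, 0.0383, 0.0692]
orientation: [-180.0, 0.0, -114.4]
force: [-0.2, 0.2, -1.7]
opening: 0.0455
gripper_force: 30.0
```

Emit:
{"op": "send_rows", "data": {"plan": [[[0, 0, 0.03, 0, 0, 0], [0, 0, 0.06, 0, 0, 0], [0, 0, 0.09, 0, 0, 0], [0, 0, 0.09, 0, 0, 0]]]}}

```text
clock: 8.27
tool_pos: [0.6631, 0.0383, 0.0683]
orientation: [-180.0, 0.0, -114.4]
force: [0.6, -0.7, -0.7]
opening: 0.0448
gripper_force: 30.0
```

Emit:
{"op": "send_rows", "data": {"plan": [[[0, 0, 0.03, 0, 0, 0], [0, 0, 0.06, 0, 0, 0], [0, 0, 0.06, 0, 0, 0]]]}}

```text
clock: 8.52
tool_pos: [0.6631, 0.0382, 0.0677]
orientation: [-180.0, -0.0, -114.4]
force: [1.3, -0.6, -1.4]
opening: 0.045
gripper_force: 30.0
```

Emit:
{"op": "send_rows", "data": {"plan": [[[0, 0, 0.03, 0, 0, 0], [0, 0, 0.06, 0, 0, 0], [0, 0, 0.09, 0, 0, 0], [0, 0, 0.09, 0, 0, 0]]]}}

```text
clock: 8.85
tool_pos: [0.6632, 0.0382, 0.0668]
orientation: [-180.0, 0.0, -114.4]
force: [0.4, 0.9, -1.0]
opening: 0.0452
gripper_force: 30.0
```

Emit:
{"op": "send_rows", "data": {"plan": [[[0, 0, 0.03, 0, 0, 0], [0, 0, 0.06, 0, 0, 0], [0, 0, 0.06, 0, 0, 0]]]}}

```text
clock: 9.1
tool_pos: [0.6631, 0.0383, 0.0662]
orientation: [-180.0, 0.0, -114.4]
force: [0.1, -0.8, -1.5]
opening: 0.0451
gripper_force: 30.0
```

Emit:
{"op": "send_rows", "data": {"plan": [[[0, 0, 0.04, 0, 0, 0], [0, 0, 0.08, 0, 0, 0], [0, 0, 0.12, 0, 0, 0], [0, 0, 0.12, 0, 0, 0]]]}}

```text
clock: 9.43
tool_pos: [0.6631, 0.0383, 0.065]
orientation: [-180.0, 0.0, -114.4]
force: [1.4, -0.6, -1.1]
opening: 0.0454
gripper_force: 30.0
```

Emit:
{"op": "send_rows", "data": {"plan": [[[0, 0, 0.02, 0, 0, 0], [0, 0, 0.04, 0, 0, 0], [0, 0, 0.04, 0, 0, 0]]]}}

```text
clock: 9.68
tool_pos: [0.6631, 0.0382, 0.0647]
orientation: [-180.0, 0.0, -114.4]
force: [1.6, -0.8, -0.8]
opening: 0.0448
gripper_force: 30.0
```

Emit:
{"op": "send_rows", "data": {"plan": [[[0, 0, 0.02, 0, 0, 0], [0, 0, 0.04, 0, 0, 0], [0, 0, 0.04, 0, 0, 0]]]}}

```text
clock: 9.93
tool_pos: [0.6631, 0.0383, 0.0643]
orientation: [-180.0, 0.0, -114.4]
force: [1.5, -1.2, 0.1]
opening: 0.0451
gripper_force: 30.0
```

Emit:
{"op": "send_rows", "data": {"plan": [[[0, 0, 0.02, 0, 0, 0], [0, 0, 0.04, 0, 0, 0], [0, 0, 0.04, 0, 0, 0]]]}}

```text
clock: 10.18
tool_pos: [0.6632, 0.0383, 0.064]
orientation: [-180.0, 0.0, -114.4]
force: [2.4, -1.2, 2.0]
opening: 0.0453
gripper_force: 30.0
```

Emit:
{"op": "send_rows", "data": {"plan": [[[0, -0.02, 0.01, 0, 0, 0], [0, -0.02, 0.03, 0, 0, 0], [0, -0.02, 0.03, 0, 0, 0]]]}}

```text
clock: 10.43
tool_pos: [0.6632, 0.0382, 0.0637]
orientation: [-180.0, 0.0, -114.4]
force: [0.2, -0.5, 1.7]
opening: 0.0449
gripper_force: 30.0
```

Emit:
{"op": "send_rows", "data": {"plan": [[[0, 0, 0.01, 0, 0, 0], [0, 0, 0.02, 0, 0, 0], [0, 0, 0.02, 0, 0, 0]]]}}

```text
clock: 10.68
tool_pos: [0.6633, 0.0382, 0.0634]
orientation: [-180.0, 0.0, -114.4]
force: [-0.2, 1.1, 2.4]
opening: 0.0451
gripper_force: 30.0
```

Emit:
{"op": "send_rows", "data": {"plan": [[[0, 0, 0.02, 0, 0, 0], [0, 0, 0.02, 0, 0, 0], [0, 0, 0.02, 0, 0, 0]]]}}

```text
clock: 10.93
tool_pos: [0.6633, 0.0382, 0.0632]
orientation: [-180.0, 0.0, -114.4]
force: [-0.7, 0.2, 4.5]
opening: 0.0452
gripper_force: 30.0
```

Emit:
{"op": "send_rows", "data": {"plan": [[[0, 0, 0.02, 0, 0, 0], [0, 0, 0.02, 0, 0, 0], [0, 0, 0.02, 0, 0, 0]]]}}

```text
clock: 11.18
tool_pos: [0.6633, 0.0383, 0.0628]
orientation: [-180.0, 0.0, -114.4]
force: [1.0, 0.3, 2.6]
opening: 0.0448
gripper_force: 30.0
```

Emit:
{"op": "send_rows", "data": {"plan": [[[0, 0, 0.02, 0, 0, 0], [0, 0, 0.02, 0, 0, 0], [0, 0, 0.02, 0, 0, 0]]]}}

```text
clock: 11.43
tool_pos: [0.6633, 0.0382, 0.0626]
orientation: [180.0, 0.0, -114.4]
force: [0.0, 1.7, 1.0]
opening: 0.0453
gripper_force: 30.0
```

Emit:
{"op": "send_rows", "data": {"plan": [[[0, 0, 0.02, 0, 0, 0], [0, 0, 0.02, 0, 0, 0], [0, 0, 0.02, 0, 0, 0]]]}}

```text
clock: 11.68
tool_pos: [0.6633, 0.0382, 0.0625]
orientation: [-180.0, 0.0, -114.4]
force: [0.9, 0.9, 2.3]
opening: 0.0453
gripper_force: 30.0
```

Emit:
{"op": "send_rows", "data": {"plan": [[[0, 0, 0.02, 0, 0, 0], [0, 0, 0.03, 0, 0, 0], [0, 0, 0.03, 0, 0, 0]]]}}

```text
clock: 11.93
tool_pos: [0.6633, 0.0382, 0.0622]
orientation: [-180.0, 0.0, -114.4]
force: [0.0, 1.1, 1.4]
opening: 0.0453
gripper_force: 30.0
```

Emit:
{"op": "send_rows", "data": {"plan": [[[0, 0, 0.02, 0, 0, 0], [0, 0, 0.03, 0, 0, 0], [0, 0, 0.03, 0, 0, 0]]]}}

```text
clock: 12.18
tool_pos: [0.6632, 0.0382, 0.0619]
orientation: [180.0, 0.0, -114.4]
force: [2.3, 2.1, 1.9]
opening: 0.0452
gripper_force: 30.0
```

Emit:
{"op": "send_rows", "data": {"plan": [[[-0.02, -0.01, 0.02, 0, 0, 0], [-0.02, -0.01, 0.04, 0, 0, 0], [-0.02, -0.01, 0.04, 0, 0, 0]]]}}

```text
clock: 12.43
tool_pos: [0.6632, 0.0383, 0.0611]
orientation: [180.0, -0.0, -114.4]
force: [1.2, 0.8, -1.0]
opening: 0.045
gripper_force: 30.0
```

Emit:
{"op": "send_rows", "data": {"plan": [[[0, 0, 0.02, 0, 0, 0], [0, 0, 0.04, 0, 0, 0], [0, 0, 0.04, 0, 0, 0]]]}}

```text
clock: 12.68
tool_pos: [0.6632, 0.0383, 0.061]
orientation: [180.0, -0.0, -114.4]
force: [0.4, 1.4, -0.8]
opening: 0.0453
gripper_force: 30.0
```

Emit:
{"op": "send_rows", "data": {"plan": [[[0, 0, 0.04, 0, 0, 0], [0, 0, 0.08, 0, 0, 0], [0, 0, 0.08, 0, 0, 0]]]}}

```text
clock: 12.93
tool_pos: [0.6632, 0.0382, 0.0599]
orientation: [180.0, -0.0, -114.4]
force: [0.7, 0.3, -3.1]
opening: 0.0448
gripper_force: 30.0
```

Emit:
{"op": "send_rows", "data": {"plan": [[[0, 0, 0.03, 0, 0, 0], [0, 0, 0.05, 0, 0, 0], [0, 0, 0.05, 0, 0, 0]]]}}

```text
clock: 13.18
tool_pos: [0.6632, 0.0382, 0.0597]
orientation: [180.0, -0.0, -114.4]
force: [0.8, 0.4, -3.3]
opening: 0.0454
gripper_force: 30.0
```

Emit:
{"op": "send_rows", "data": {"plan": [[[0, 0, 0.03, 0, 0, 0], [0, 0, 0.05, 0, 0, 0], [0, 0, 0.05, 0, 0, 0]]]}}

```text
clock: 13.43
tool_pos: [0.6633, 0.0382, 0.0593]
orientation: [180.0, -0.0, -114.4]
force: [0.3, -0.5, -1.1]
opening: 0.0447
gripper_force: 30.0
```

Emit:
{"op": "send_rows", "data": {"plan": [[[0, 0, 0.03, 0, 0, 0], [0, 0, 0.05, 0, 0, 0], [0, 0, 0.05, 0, 0, 0]]]}}

```text
clock: 13.68
tool_pos: [0.6633, 0.0382, 0.0589]
orientation: [180.0, -0.0, -114.4]
force: [0.1, -0.1, -1.0]
opening: 0.0452
gripper_force: 30.0
```

Emit:
{"op": "send_rows", "data": {"plan": [[[0, 0, 0.02, 0, 0, 0], [0, 0, 0.04, 0, 0, 0], [0, 0, 0.04, 0, 0, 0]]]}}

```text
clock: 13.93
tool_pos: [0.6633, 0.0382, 0.0586]
orientation: [180.0, -0.0, -114.4]
force: [-1.0, -0.2, 0.9]
opening: 0.0451
gripper_force: 30.0
```

Emit:
{"op": "send_rows", "data": {"plan": [[[0, 0, 0.02, 0, 0, 0], [0, 0, 0.03, 0, 0, 0], [0, 0, 0.03, 0, 0, 0]]]}}

```text
clock: 14.18
tool_pos: [0.6633, 0.0382, 0.0584]
orientation: [-180.0, -0.0, -114.4]
force: [-2.0, -1.1, 3.2]
opening: 0.0452
gripper_force: 30.0
```

Emit:
{"op": "send_rows", "data": {"plan": [[[0, 0, -0.04, 0, 0, -4], [0, 0, -0.04, 0, 0, -10], [0, 0, -0.04, 0, 0, -16], [0, 0, -0.04, 0, 0, -22], [0, 0, -0.04, 0, 0, -28], [0, 0, -0.04, 0, 0, -30], [0, 0, -0.04, 0, 0, -30]]]}}

```text
clock: 14.77
tool_pos: [0.6635, 0.0379, 0.0586]
orientation: [-180.0, -0.0, -84.3]
force: [-1.2, -3.7, 1.2]
opening: 0.0453
gripper_force: 30.0
```

Emit:
{"op": "send_rows", "data": {"plan": [[[0.03, 0.01, 0, 0, 0, 0], [0.03, 0.01, 0, 0, 0, -5], [0.03, 0.01, 0, 0, 0, -11], [0.03, 0.01, 0, 0, 0, -17], [0.03, 0.01, 0, 0, 0, -23], [0.03, 0.01, 0, 0, 0, -28], [0.03, 0.01, 0, 0, 0, -30], [0.03, 0.01, 0, 0, 0, -30]]]}}

```text
clock: 15.43
tool_pos: [0.6639, 0.0379, 0.0587]
orientation: [-180.0, -0.0, -54.4]
force: [1.1, -2.5, 1.1]
opening: 0.0453
gripper_force: 30.0
```

Emit:
{"op": "send_rows", "data": {"plan": [[[0.02, 0.01, 0, 0, 0, 0], [0.02, 0.01, 0, 0, 0, -5], [0.02, 0.01, 0, 0, 0, -11], [0.02, 0.01, 0, 0, 0, -17], [0.02, 0.01, 0, 0, 0, -23], [0.02, 0.01, 0, 0, 0, -29], [0.02, 0.01, 0, 0, 0, -32], [0.02, 0.01, 0, 0, 0, -32]]]}}

```text
clock: 16.1
tool_pos: [0.6641, 0.0381, 0.0588]
orientation: [-179.9, -0.1, -22.4]
force: [1.8, -1.6, 0.1]
opening: 0.0454
gripper_force: 30.0
```

```bash
python3 - <<'E'
from plant import ctrl
from h import *
s=ctrl.snapshot("wrist"); pickle.dump(s,open("pics/w5.pkl","wb"))
o=ctrl.get_obs(); print(o["tool_pos"],o["orientation"],o["force"],o["moment"])
x0,y0=240,170
cv2.imwrite("pics/w5.png",cv2.resize(s["img"][y0:y0+150,x0:x0+160,::-1],None,fx=4,fy=4,interpolation=cv2.INTER_CUBIC))
E
```

```text
[0.66409368 0.03810481 0.05873569] [-1.79947133e+02 -6.31715136e-02 -2.25736790e+01] [ 2.89099298 -0.97534682 -0.01136032] [-0.45598528 -0.89472774 -0.05795282]
```

View pics/w5.png

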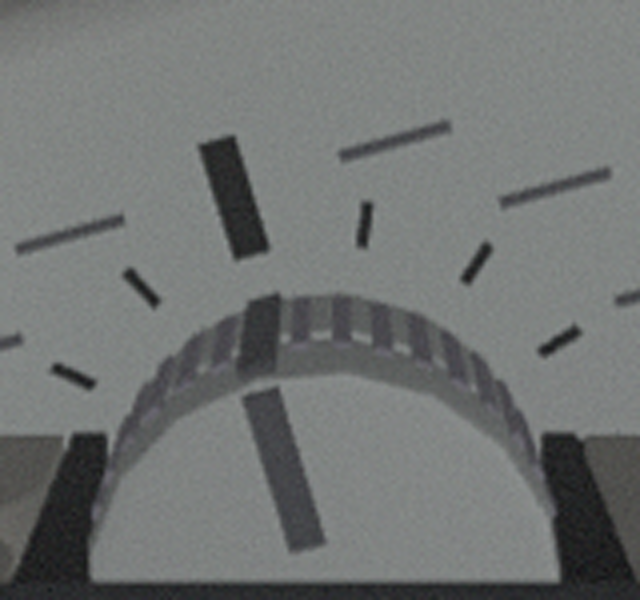

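The pointer, from (308,546) to (261,392), almost lines up with the long mark, from (252,252) to (217,142). I'll measure the remaining error.

```bash
python3 - <<'E'
from h import *
s=pickle.load(open("pics/w5.pkl","rb"))
P=lambda x,y,z:onz(s,(240+x/4,170+y/4),z)
g=lambda v:np.degrees(np.arctan2(v[1],v[0])).round(1)
a,b=P(308,546,.0775),P(261,392,.0775);print("ptr",g(b-a),"len",np.linalg.norm(b-a),"from centre",g(b[:2]-[.6632,.0386]))
m1,m2=P(252,252,.05),P(217,142,.05);print("mark",g(m2-m1),"from centre",g((m1+m2)[:2]/2-[.6632,.0386]))
print("knob centre",b-.021*(b-a)/np.linalg.norm(b-a))
from scipy.optimize import least_squares
E=np.array([P(*p,.05)[:2] for p in((73,377),(141,287),(365,224),(477,263),(560,341))])
print("ring",least_squares(lambda c:np.hypot(*(E-c).T)-.0308,[.663,.038]).x)
E
```

```text
ptr -7.0 len 0.016082492047749274 from centre -8.2
mark -6.0 from centre -7.1
knob centre [0.66368946 0.0380878  0.0775    ]
ring [0.66245218 0.03813179]
```

Emit:
{"op": "send_rows", "data": {"plan": [[[0.03, 0, 0, 0, 0, -1], [0.03, 0, 0, 0, 0, -1], [0.03, 0, 0, 0, 0, -1], [0.03, 0, 0, 0, 0, -1]]]}}

```text
clock: 16.48
tool_pos: [0.6641, 0.038, 0.0587]
orientation: [-180.0, -0.0, -21.5]
force: [3.6, 1.5, 0.4]
opening: 0.0453
gripper_force: 30.0
```

Emit:
{"op": "send_rows", "data": {"plan": [[[0, 0, 0, 0, 0, 0], [0, 0, 0, 0, 0, 0], [0, 0, 0, 0, 0, 0], [0, 0, 0, 0, 0, 0], [0, 0, 0, 0, 0, 0]]], "fingers": 0.75}}

```text
clock: 16.9
tool_pos: [0.6632, 0.0376, 0.0583]
orientation: [180.0, 0.0, -21.4]
force: [0.4, -0.2, -1.0]
opening: 0.0651
gripper_force: 0.0
```

Emit:
{"op": "send_rows", "data": {"plan": [[[0, 0, -1, 0, 0, 0], [0, 0, -3, 0, 0, 0], [0, 0, -6, 0, 0, 0], [0, 0, -8, 0, 0, 0], [0, 0, -8, 0, 0, 0], [0, 0, -8, 0, 0, 0]]]}}

```text
clock: 17.4
tool_pos: [0.6645, 0.0379, 0.141]
orientation: [-179.9, -0.2, -21.4]
force: [0.3, 1.0, -0.4]
opening: 0.0658
gripper_force: 0.0
```

```bash
python3 - <<'E'
from plant import ctrl
from h import *
s=ctrl.snapshot("wrist"); pickle.dump(s,open("pics/w6.pkl","wb"))
S=ctrl.snapshot("scene"); pickle.dump(S,open("pics/s6.pkl","wb"))
o=ctrl.get_obs(); print(o["tool_pos"],o["orientation"],o["force"])
u=proj(s,[.6632,.0386,.0775]);x0,y0=int(u[0])-80,int(u[1])-70; print(u,x0,y0)
a=cv2.resize(s["img"][y0:y0+120,x0:x0+160,::-1],None,fx=5,fy=5,interpolation=cv2.INTER_CUBIC)
cv2.imwrite("pics/w6.png",a)
E
```

```text
[0.66320856 0.03764453 0.13853274] [-1.79994916e+02  2.52538976e-02 -2.14331289e+01] [-0.82609201 -0.50044191 -0.16557355]
[320.3607309  254.04814713] 240 184
```

View pics/w6.png

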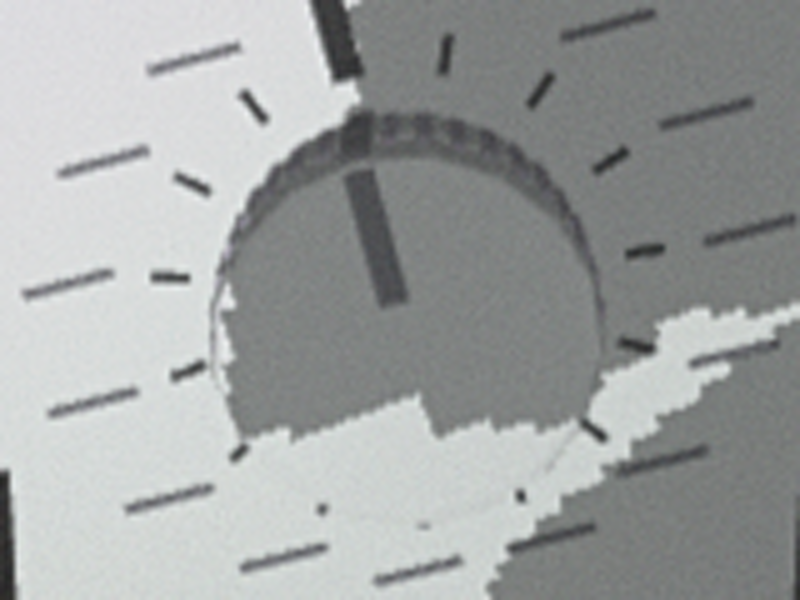

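The knob is released and sits on the dial. Its pointer runs from (394,304) to (359,173), towards the off mark whose inner end is at (347,78). A final check by numbers follows.

```bash
python3 - <<'E'
from h import *
s=pickle.load(open("pics/w6.pkl","rb")); img=s["img"]
P=lambda x,y,z:onz(s,(240+x/5,184+y/5),z)
g=lambda v:np.degrees(np.arctan2(v[1],v[0])).round(1)
ring=[(255,107),(193,184),(170,277),(188,372),(645,250),(612,160),(541,90),(446,54),(637,345)]
E=np.array([P(*p,.05)[:2] for p in ring])
q=np.linalg.lstsq(np.c_[2*E,np.ones(len(E))],(E**2).sum(1),rcond=None)[0];c=q[:2]
print("ring",c,np.sqrt(q[2]+c@c))
a,b=P(394,304,.0775),P(359,173,.0775);print("ptr",g(b-a),g(b[:2]-c),"r",np.linalg.norm(b[:2]-c))
# off mark: dark pixels in box
m=(img.mean(2)<75).astype(np.uint8)
n,l,st,ce=cv2.connectedComponentsWithStats(m[150:203,280:330])
for i in range(1,n):
    if st[i,4]>30:
        w=ce[i]+[280,150]; p=onz(s,w,.05); ys,xs=np.where(l==i); ln=cv2.fitLine(np.c_[xs,ys].astype(np.float32),cv2.DIST_L2,0,.01,.01).ravel()
        p2=onz(s,w+ln[:2]*8,.05);print("mark",p,st[i,4],g(p[:2]-c),np.linalg.norm(p[:2]-c),g(p2-p))
w=np.linalg.norm(P(213,340,.0775)-P(606,340,.0775)); print("dia at z .0775",w)
E
```

```text
ring [0.66240439 0.03808658] 0.030776867233925215
ptr -7.2 -6.9 r 0.02230888890524566
mark [0.69740045 0.0343892  0.05      ] 99 -6.0 0.035190838991587356 174.7
dia at z .0775 0.04544411662834734
```

```bash
python3 -c "
from plant import ctrl
print(ctrl.close_job())"
```

```text
the job is handed in; nothing more can be done
None
```

The knob snapped home on the spindle, its pointer stands about 1–2° from the off mark, no push reading passed about 6 N, and I let go and handed the job in at about 17 s of the 72 s allowed.

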